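# Select the third filter of a photometer by its clicks and take a reading

### The arm

A 7-joint arm with a two-finger parallel gripper is mounted at the origin on the work surface; the furniture and walls round the work are solid. World frame = base frame: x ahead of the robot, y to its left, z up, the work surface at z = 0. Lengths are in m, angles in rad, forces in N, time in s.
With the tool pointing down it reaches from about 0.4 to 0.85 m from the base axis. Payload 4.5 kg.
Tool frame: the origin (TCP) lies between the finger pads; the fingertips stand 25 mm ahead of it and the grasp point (between the pads) lies 6 mm ahead of it (r.tips_ahead is the distance from the TCP to the fingertips, in m); z points along the fingers, y is the direction in which the jaws open and shut (so a half turn about z gives the same grasp; the last joint's range is limited). The gripper opens to 88 mm and grips with 3 to 60 N. Pads are 18 mm wide; open, the fingers measure 123 mm over their backs; the gripper's body (75 mm by 187 mm) begins 45 mm behind the grasp point.
Start: joints at [1.154, 0.689, -0.195, 1.565, 0.157, 0.902, -0.215], TCP at [0.272, -0.563, 0.264] pointing down, gripper open.
Joint ranges: [-3.01, 3.01], [-0.46, 2.08], [-1.47, 1.51], [0.13, 2.56], [-1, 4.14], [0.04, 2.09], [-2.66, 2.66]. Speed limits (rad/s): [2.57, 2.57, 3.14, 3.14, 3.14, 3.14, 3.14].

### API

Orientations are given as a unit quaternion [x, y, z, w].
In Python, from plant import r, imaging gives the robot as it stands.
- The arm moves only by the tool send_rows, never from a script. Its argument "moves" is one flat list of numbers, 6 for each row, row after row: the shift along the tool's x, y, z in m, then the turn, a rotation vector about the tool's x, y, z in degrees. A call has exactly 5 rows; each row is the pose to reach, as a shift and turn from the pose measured when the call began, along the tool's axes at that moment; what a row does not reach only later rows make up. A row lasts 1/12 s, in which the tool goes at most 41.7 mm and 7.16 degrees, less where a joint would pass 70% of its speed; a pose out of reach is approached as far as the arm can. A call with a gripper value outside its range is refused whole. "claw" is the closure, from -1 (fully open) to 1 (shut), so that 0 is half open, set as the call begins (left out, the last holds). The fingers move at their own pace and stop on an object; "grip_force" is the grip in N (left out, the last holds). Time passes only in rows, so rows that repeat a pose let the fingers close, or fill a call up. It gives the time, the measured TCP pose, the force and the opening at its end, in the units of the state.
- r.get_state(): the state, without advancing time (a new reading comes with each control period).
- imaging.snapshot(name): name is "side" or "top" or "wrist"; returns a dict with "image" (400x640x3 uint8, red, green, blue), "depth" (400x640 float32, m along the optical axis (not along the pixel's ray), 0 where there is no reading), "mtx" (3x3 intrinsics, pixels), "D" ([k1, k2, p1, p2, k3] as OpenCV has them; the pictures are not rectified), "rvec" (rotation vector, rad) and "tvec" (3), from world to camera coordinates, as OpenCV has them. Camera axes: x right, y down, z forward; pixel columns grow to the right and rows downward; lengths in m; the calibration is good to about 2 mm. A picture is of the moment at which its call begins.
- r.finish_job(): hands the job in, once; it reports no verdict.
Trained networks look in a picture, given as the dict that the camera call returned (one of the last four; its "shot" number tells which), for a name from the list of things; names that differ only in an ending like _2 or _b are one class to them, and where a whole thing is asked for, a point or a joint stands for the part that bears it (a point fixed in the world has none). Each returns a list of dicts, best first, with "score" (0 to 1); they miss things now and then, are a little off and sometimes report something else, mostly with a low value. They report only what shows in the picture. A call takes as long as a camera call.
- imaging.look_for(query, picture): "box" ([centre column, centre row, width, height] as shares, 0 to 1, of the picture: columns of its width, rows of its height, round what is visible of it).
- imaging.silhouettes(query, picture): "pixels" (400x640 bool, what is visible of it) and "box" ([centre column, centre row, width, height] as shares, 0 to 1, of the picture: columns of its width, rows of its height, round what is visible of it).
- imaging.pinpoint(query, picture): "point" ([column, row] as shares, 0 to 1, of the picture: columns of its width, rows of its height: a listed point, or the origin of a listed thing).
The state is a dict: "clock": time; "q": joint angles; "qd": joint speeds; "joint_torque": joint torques, N m; "tool_pos": TCP position; "eef_rot": TCP orientation; "contact_force": force on the tool from outside, world axes, zero at the start; "moment": the same for the moment, N m; "opening": opening from 0.0 (shut) to 1.0 (fully open).
Only numpy, scipy, OpenCV 4.12 (cv2) and the standard library are available. Lean on these libraries where they do the work, as an engineer would, in place of code of your own. Each camera call takes 0.05 s, during which the arm holds its last target.

### The job

Get the bench photometer ready for the chromium reading and take it, using only fingertip pushes: push the sample lid shut, slide the filter lever leftwards to the third click stop counted from its park end on the right (the green dot), and then press the read key fully down and let it come back up. The lever may already have been left a click in, so count from the park end and not from where it stands, and do not let it run past the third stop, because the next one is the open beam, which blinds the photocell. Push the lever gently, grip and lift nothing, leave the sample pots and the marker where they are, and finish clear of everything.

Things in the scene. Friction and masses are not known exactly. Their poses are not given: they have to be found in the camera images.
- photometer: Filter photometer: off-white case, dark grey flat deck, 150 (x, depth) x 250 (y, width) x 75 mm high, fixed. Origin under its centre on the worktop; x away from its front, y to its left, z up. On the deck: black sample lid left rear, metal index plate with the filter lever right rear, display left front, green read key right front.
- sample_lid (a joint): Hinge of the black sample lid, rad: 0 = shut flush, growing to 1.3 as its near edge rises. Starts between 0.5 and 0.9. A stiff hinge (0.035 N m) holds it where it is left. Pressing straight down on its sloping outer face 15 to 35 mm in front of the hinge shuts it with 1 to 3 N; bearing down on the very edge can jam.
- lid_hinge (a point): Middle of the lid's far edge, on its outer (upper) face, practically on the hinge axis, which runs along the photometer's y; at x = +58, y = +68, z = 95 mm in the photometer's frame. The lid is 72 x 72 mm; shut, its flat top is level at this height.
- lid_edge (a point): Middle of the lid's near (free) edge, on its outer face, 72 mm from the hinge; moves with the lid.
- lever_travel (a joint): Lever travel, m, along the photometer's +y (leftwards). Click stops 14 mm apart: 0 park (black dot, right-hand end; end stop at -0.001), 0.014 first (violet), 0.028 second (blue), 0.042 third (green), 0.056 open beam (white). About 6 N to leave a stop; the push fades to nothing half-way (7 mm, where it can just balance); a little further it snaps into the next stop by itself and stays. Starts between park and the first stop.
- filter_lever: Upright black paddle of the filter lever with a white line, the part to push: 18 mm along the photometer's x, 9 mm along y (11 mm at its foot), rising 32 mm above the deck. Origin at the middle of its top, 107 mm above the worktop; at park x = +30, y = -85 mm in the photometer's frame, same axes. Its push faces look along +y and -y.
- read_key (a joint): Spring travel of the read key, m: 0 = up, 0.005 = fully down; about 1 N to start, 4 N at the bottom; it springs back.
- key_top (a point): Centre of the top of the green read key (26 x 32 mm, with a small white ring), 86 mm above the worktop when up; at x = -44, y = -80 mm in the photometer's frame.
- pot_blue: Sample pot with a blue snap lid, 50 mm across, 44 mm high, standing to the left of the photometer; origin under its centre. Leave alone.
- pot_green: Sample pot with a green snap lid, 46 mm across, 50 mm high, standing to the left of the photometer; origin under its centre. Leave alone.
- marker: White felt marker with a red cap, 132 mm long, 19 mm thick, lying in front of the photometer; origin under its middle. Leave alone.

How it is judged:
On the way, in this order (a step that is already met when the one before it is completed fails the run):
1. the sample lid is shut and the filter lever rests in the third click stop (in either order) (value of joint sample_lid below 0.06 rad and value of joint lever_travel between 0.038 and 0.046 m and velocity of joint lever_travel below 0.01 m/s), for 0.2 s.
2. the read key is pressed down with the lid shut and the lever in the third stop (value of joint sample_lid below 0.06 rad and value of joint lever_travel between 0.038 and 0.046 m and value of joint read_key above 0.0035 m), for 0.05 s.
At the end, for the whole second after the job is handed in: The lid is shut (within 0.06 rad), the lever rests in the third stop (0.042 m, within 4 mm), the read key has been pressed (past 3.5 mm of its 5 mm) and is up again (within 1.5 mm), and the two pots and the marker are within 12 mm of where they stood (value of joint sample_lid below 0.06 rad and value of joint lever_travel between 0.038 and 0.046 m and value of joint read_key below 0.0015 m and distance of each of pot_blue, pot_green, marker from where it was at the start of the episode below 0.012 m); the robot touches nothing.
It fails at once if the lever runs past the third stop towards the open beam (beyond 0.050 m) (value of joint lever_travel above 0.05 m).
It fails at once if the read key is pressed (past 3 mm) before the lid is shut and the lever is in the third stop (value of joint read_key above 0.003 m and not (value of joint sample_lid below 0.06 rad and value of joint lever_travel between 0.038 and 0.046 m)).
It fails at once if the lever is gripped or forced (over 30 N between fingers and paddle) (contact force between the fingers and filter_lever above 30 N).
It fails at once if the lid is lifted further open (beyond 1.1 rad) (value of joint sample_lid above 1.1 rad).
It fails at once if a sample pot or the marker is moved (over 20 mm) (distance of any of pot_blue, pot_green, marker from where it was at the start of the episode above 0.02 m).
It also fails if it takes over 64 s, if anything falls off the work surface, if the arm or the gripper's body presses on something with over 40 N, if the wrist force passes 120 N, or if a joint passes its speed limit or range.

## Working session

There is one attempt and no reset: what is moved stays moved. The work goes in short steps, Python scripts to look and compute and a tool call to move; the robot and the scene stay as the last step left them, time stands still between calls to the robot, and variables do not carry over. Pictures are saved under pics/ and viewed, and the job is handed in when it is done.

Besides the shell and the picture viewer there is one more tool, called after "Call:" as name(argument=value, ...) on one line, values as JSON. send_rows: Moves the arm, as the interface text tells. Its arguments: {"type":"object","properties":{"moves":{"type":"array"},"claw":{"type":"number"},"grip_force":{"type":"number"}},"required":["moves"]}

```bash
ls; mkdir -p pics; cat > h.py <<'E'
import numpy as np, cv2
from plant import r, imaging
def save(s,n): cv2.imwrite(f'pics/{n}.png', s['image'][:,:,::-1])
def ray(s,px):
    R,_=cv2.Rodrigues(np.array(s['rvec'],float)); t=np.array(s['tvec'],float).ravel()
    u=cv2.undistortPoints(np.array([[px]],float),np.array(s['mtx'],float),np.array(s['D'],float)).ravel()
    return -R.T@t, R.T@np.array([u[0],u[1],1.])
def at_z(s,px,z):
    c,d=ray(s,px); return c+d*(z-c[2])/d[2]
def at_depth(s,px):
    c,d=ray(s,px); 
    return c+d*float(s['depth'][int(round(px[1])),int(round(px[0]))])
def tri(l):
    A=np.zeros((3,3));b=np.zeros(3)
    for s,p in l:
        c,d=ray(s,p);d=d/np.linalg.norm(d);P=np.eye(3)-np.outer(d,d);A+=P;b+=P@c
    return np.linalg.solve(A,b)
E
python3 - <<'E'
from h import *
print(r.get_state(), r.tips_ahead)
np.set_printoptions(precision=4,suppress=True)
S={}
for n in('top','side','wrist'):
    s=imaging.snapshot(n);save(s,n+'0');S[n]=s
    for q in('photometer','lid_hinge','lid_edge','filter_lever','key_top'):
        for d in imaging.pinpoint(q,s)[:1]:
            p=np.array(d['point'])*[640,400]
            print(n,q,d['score'],p,at_depth(s,p))
E
```

```text
pics
{'clock': 0.0, 'q': array([ 1.153806  ,  0.68997743, -0.19449095,  1.56635179,  0.15729915,
        0.90246026, -0.21511279]), 'qd': array([ 1.66147524e-03,  1.05478579e-03, -1.31412284e-03, -6.75829537e-04,
        1.03997395e-03,  5.89257338e-04, -3.49001514e-06]), 'joint_torque': array([-8.10947877e-04, -5.27576745e+01, -1.26721054e+00, -1.53431797e+01,
       -5.27002453e-02,  6.59472644e-03,  1.74045458e-04]), 'tool_pos': array([ 0.27199428, -0.56206644,  0.26291141]), 'eef_rot': array([ 9.74699407e-01,  2.23517897e-01, -2.69969376e-04, -8.62279323e-04]), 'contact_force': array([-0.97580612,  0.36341593, -0.09703964]), 'moment': array([ 0.06034523,  0.00112269, -0.02996962]), 'opening': 1.0009991664461786} 0.025
top photometer 0.92 [319.296 200.2  ] [0.4861 0.0459 0.077 ]
top lid_hinge 0.81 [293.696 164.8  ] [0.5623 0.1035 0.0961]
top lid_edge 0.7 [292.608 184.08 ] [0.509  0.1034 0.138 ]
top filter_lever 0.6 [362.112 186.88 ] [ 0.5126 -0.0482  0.0985]
top key_top 0.62 [356.032 220.52 ] [ 0.4395 -0.0352  0.0842]
side photometer 0.75 [320.32 246.  ] [ 0.4829 -0.081   0.0709]
side lid_hinge 0.34 [317.312 246.88 ] [ 0.4777 -0.0826  0.0702]
side lid_edge 0.95 [330.88 172.68] [0.5168 0.1063 0.1359]
side filter_lever 0.71 [268.608 248.32 ] [0.3915 0.0168 0.0127]
side key_top 0.67 [294.272 230.28 ] [ 0.4394 -0.0501  0.0854]
```

View pics/top0.png

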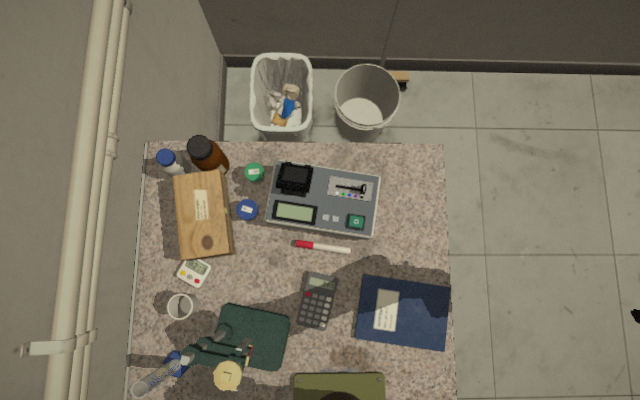

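View pics/side0.png

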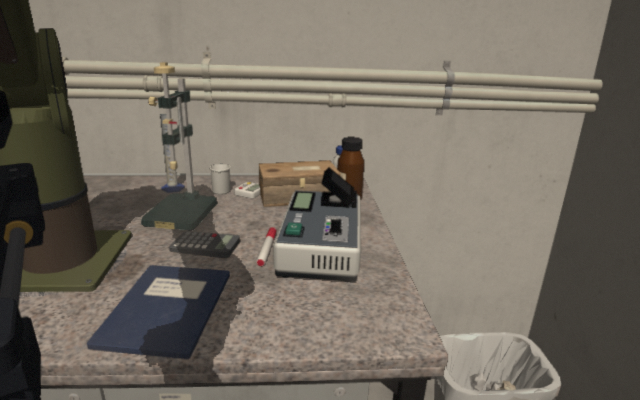

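```bash
python3 - <<'E'
from h import *
np.set_printoptions(precision=4,suppress=True)
s=imaging.snapshot('top');t=imaging.snapshot('side')
for n,x in(('topz',s),('sidez',t)):
    c=x['image'][110:290,210:430,::-1] if n=='topz' else x['image'][140:330,220:440,::-1]
    cv2.imwrite(f'pics/{n}.png',cv2.resize(c,None,fx=3.0,fy=3.0,interpolation=cv2.INTER_CUBIC))
m=imaging.silhouettes('photometer',s)[0]['pixels']
ys,xs=np.where(m); 
print(cv2.minAreaRect(np.c_[xs,ys].astype(np.float32)))
for q in('filter_lever','read_key','sample_lid','marker','pot_blue','pot_green'):
  for n,x in(('t',s),('s',t)):
    for d in imaging.look_for(q,x)[:2]: print(q,n,d['score'],np.array(d['box'])*[640,400,640,400])
E
```

```text
((247.0, 210.0), (20.0, 20.0), 90.0)
filter_lever t 0.43 [363.2   189.52    3.584  13.   ]
filter_lever s 0.56 [335.488 225.84   12.416  11.92 ]
filter_lever s 0.4 [339.008 187.6    30.784  33.8  ]
read_key t 0.47 [357.568 221.24   13.888   8.68 ]
read_key s 0.56 [293.312 230.2    15.168  14.8  ]
sample_lid t 0.65 [295.232 175.92   34.176  31.2  ]
sample_lid s 0.79 [338.944 186.8    32.896  35.   ]
marker t 0.79 [323.328 248.56   58.304  17.28 ]
marker t 0.39 [254.72 176.68  20.48  17.4 ]
marker s 0.59 [266.368 246.2    19.904  41.   ]
pot_blue t 0.64 [248.192 210.24   23.232  20.32 ]
pot_green t 0.57 [254.336 174.76   17.28   20.88 ]
pot_green t 0.34 [324.544 200.24  122.496  81.88 ]
```

View pics/topz.png

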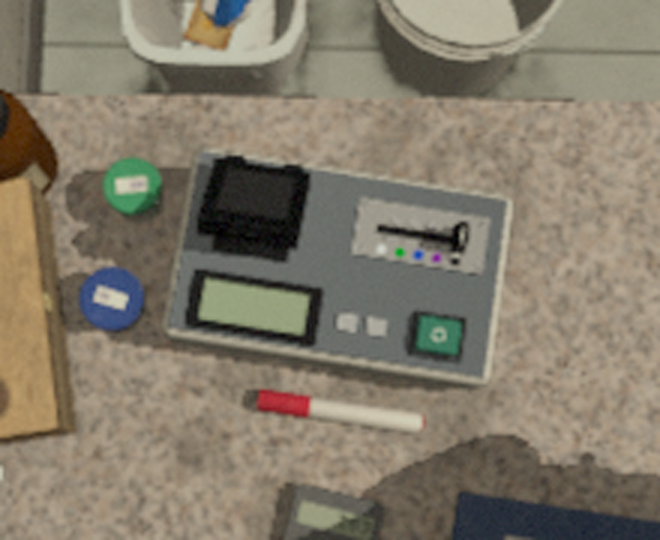

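View pics/sidez.png

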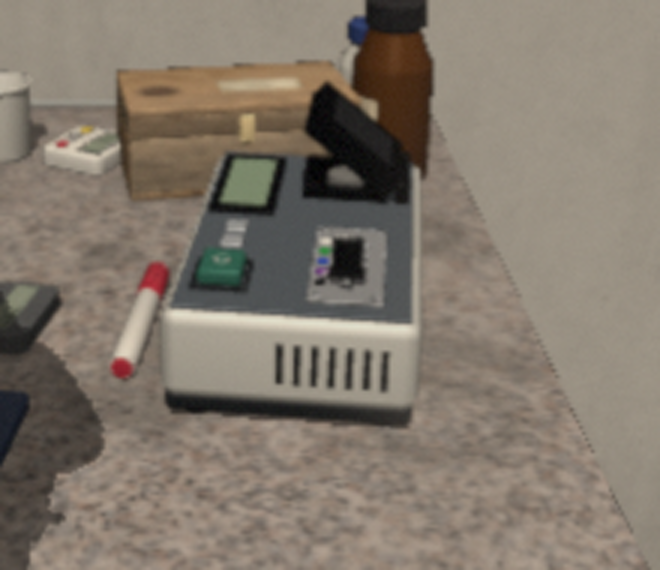

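```bash
python3 - <<'E'
from h import *
np.set_printoptions(precision=4,suppress=True)
s=imaging.snapshot('top')
print(s['mtx'],s['D'])
# point cloud deck region heights
H,W=s['depth'].shape
R,_=cv2.Rodrigues(np.array(s['rvec']));t=np.array(s['tvec']).ravel();print('cam',-R.T@t)
uv=np.array([[u,v] for v in range(140,250) for u in range(240,400)],float)
n=cv2.undistortPoints(uv[:,None],np.array(s['mtx']),np.array(s['D'])).reshape(-1,2)
d=np.array([s['depth'][int(v),int(u)] for u,v in uv])
P=(np.c_[n*d[:,None],d]-t)@R
g=P[(P[:,2]>0.06)&(P[:,2]<0.09)&(P[:,0]>.35)&(P[:,0]<.62)&(P[:,1]>-.12)&(P[:,1]<.2)]
print(len(g),np.median(g[:,2])); 
c=P[(P[:,2]>0.06)&(P[:,2]<0.16)&(P[:,0]>.35)&(P[:,0]<.62)&(P[:,1]>-.12)&(P[:,1]<.155)]
rect=cv2.minAreaRect((c[:,:2]*1000).astype(np.float32));print(rect)
E
```

```text
[[390.8794   0.     325.0379]
 [  0.     390.8794 200.1374]
 [  0.       0.       1.    ]] [-0.0091  0.      0.      0.      0.    ]
cam [0.3295 0.0666 0.9395]
6114 0.07448953829611168
((493.0965576171875, 36.180877685546875), (249.6752471923828, 150.64149475097656), 81.09876251220703)
```

The top view shows the photometer turned by about −9° in yaw. The lid is open, and the lever is near park at about (363,189). The key is at (357,221), and the marker is in front. Next I'll move above it with the claw shut.

```bash
cat >> h.py <<'E'
from scipy.spatial.transform import Rotation as Ro
YAW=np.radians(-8.9)
C=np.array([.4931,.0362,0])
def p2w(x,y,z): 
    c,s=np.cos(YAW),np.sin(YAW); return C+np.array([c*x-s*y,s*x+c*y,z])
def w2p(p):
    c,s=np.cos(YAW),np.sin(YAW); d=np.asarray(p)-C; return np.array([c*d[0]+s*d[1],-s*d[0]+c*d[1],d[2]])
def down(yaw): # tool x at yaw, z down
    return Ro.from_matrix(np.array([[np.cos(yaw),np.sin(yaw),0],[np.sin(yaw),-np.cos(yaw),0],[0,0,-1]]))
def go(tgt,yaw=YAW):
    st=r.get_state();R0=Ro.from_quat(st['eef_rot'])
    d=R0.inv().apply(np.asarray(tgt)-st['tool_pos']); rv=np.degrees((R0.inv()*down(yaw)).as_rotvec())
    print('now',st['clock'],st['tool_pos'].round(4),'phot',w2p(st['tool_pos']).round(4),'F',np.round(st['contact_force'],2),'op',round(st['opening'],3))
    print('delta mm',(d*1000).round(1),'rot',rv.round(2),'len',np.linalg.norm(d).round(4))
E
python3 -c "
from h import *
go(p2w(-0.02,-0.08,.30))"
```

```text
now 1.7 [ 0.2724 -0.5626  0.2638] phot [-0.1255 -0.6257  0.2638] F [0.09 0.56 0.67] op 1.004
delta mm [ 397.6 -388.4  -36.3] rot [ 1.000e-02 -0.000e+00  3.473e+01] len 0.557
```

View pics/wrist0.png

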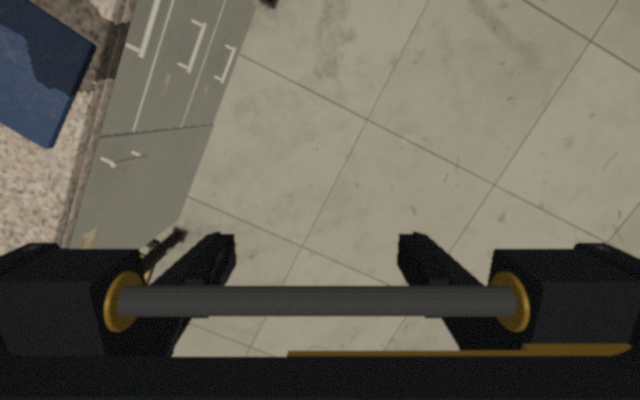

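Call:
send_rows(moves=[0.027,-0.026,-0.007,0,0,6,0.054,-0.053,-0.014,0,0,12,0.081,-0.079,-0.021,0,0,18,0.108,-0.106,-0.028,0,0,24,0.135,-0.132,-0.036,0,0,30], claw=1, grip_force=40)

```text
clock: 2.12
tool_pos: [0.3365, -0.3831, 0.3]
eef_rot: [0.999, -0.039, 0.0, -0.0]
contact_force: [0.9, 0.4, -0.4]
opening: 0.647
```

```bash
python3 -c "
from h import *
go(p2w(-0.05,-0.08,.30))"
```

```text
now 2.1167 [ 0.3365 -0.3831  0.3   ] phot [-0.0898 -0.4385  0.3   ] F [ 0.89  0.4  -0.44] op 0.647
delta mm [ 6.730e+01 -3.543e+02  1.000e-01] rot [-0.02 -0.01  4.41] len 0.3607
```

Call:
send_rows(moves=[0.007,-0.038,0,0,0,2,0.014,-0.076,0,0,0,4.4,0.022,-0.114,0,0,0,4.4,0.029,-0.152,0,0,0,4.4,0.036,-0.19,0,0,0,4.4])

```text
clock: 2.53
tool_pos: [0.3876, -0.1947, 0.3004]
eef_rot: [0.997, -0.078, 0.001, -0.0]
contact_force: [0.5, 0.1, 0.3]
opening: 0.265
```

Call:
send_rows(moves=[0.003,-0.038,0,0,0,0,0.006,-0.076,0,0,0,0,0.01,-0.114,0,0,0,0,0.015,-0.15,0,0,0,0,0.018,-0.162,0,0,0,0])

```text
clock: 2.95
tool_pos: [0.4319, -0.0316, 0.3008]
eef_rot: [0.997, -0.073, 0.001, -0.002]
contact_force: [0.2, -0.1, -0.1]
opening: 0.007
```

```bash
python3 - <<'E'
from h import *
np.set_printoptions(precision=4,suppress=True)
go(p2w(-0.05,-0.08,.30))
s=imaging.snapshot('wrist');save(s,'w1')
for q in('photometer','lid_hinge','lid_edge','filter_lever','key_top'):
        for d in imaging.pinpoint(q,s)[:1]:
            p=np.array(d['point'])*[640,400]
            P=at_depth(s,p);print(q,d['score'],p,P,w2p(P))
E
```

```text
now 2.95 [ 0.4319 -0.0316  0.3008] phot [-0.05   -0.0764  0.3008] F [ 0.15 -0.1  -0.09] op 0.007
delta mm [-0.   3.6  0.7] rot [-0.19 -0.14  0.48] len 0.0037
lid_hinge 0.6 [177.216  74.08 ] [0.5629 0.0963 0.0975] [0.0597 0.0702 0.0975]
lid_edge 0.84 [160.896 127.2  ] [0.5124 0.1073 0.1382] [0.008  0.0732 0.1382]
filter_lever 0.55 [324.928 102.48 ] [ 0.5125 -0.0501  0.1077] [ 0.0325 -0.0823  0.1077]
key_top 0.63 [318.208 168.6  ] [ 0.4424 -0.033   0.0886] [-0.0393 -0.0762  0.0886]
```

View pics/w1.png

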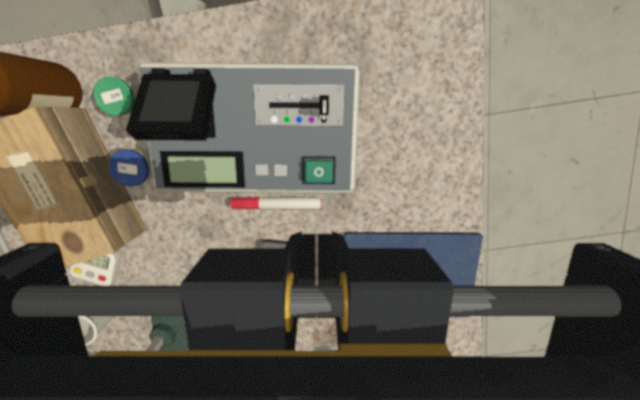

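```bash
python3 - <<'E'
from h import *
np.set_printoptions(precision=4,suppress=True)
s=imaging.snapshot('wrist')
R,_=cv2.Rodrigues(np.array(s['rvec']));t=np.array(s['tvec']).ravel();print('cam',-R.T@t)
uv=np.array([[u,v] for v in range(40,215) for u in range(110,380)],float)
n=cv2.undistortPoints(uv[:,None],np.array(s['mtx']),np.array(s['D'])).reshape(-1,2)
d=np.array([s['depth'][int(v),int(u)] for u,v in uv])
P=(np.c_[n*d[:,None],d]-t)@R
c=P[(P[:,2]>0.068)&(P[:,2]<0.082)]
lab=np.array([w2p(p) for p in c]); ok=(abs(lab[:,0])<.09)&(abs(lab[:,1])<.14)
c=c[ok];print(len(c),np.median(c[:,2]));print(cv2.minAreaRect((c[:,:2]*1000).astype(np.float32)))
L=np.array([w2p(p) for p in P]);
m=(L[:,2]>.095)&(L[:,1]<-.04)&(L[:,1]>-.12)&(L[:,0]>0)&(L[:,0]<.06)
print('paddle',m.sum(),L[m].min(0),L[m].max(0),np.median(L[m],0))
m=(L[:,2]>.082)&(L[:,2]<.1)&(L[:,1]<-.04)&(L[:,1]>-.12)&(L[:,0]<-.01)&(L[:,0]>-.075)
print('key',m.sum(),L[m].min(0),L[m].max(0),np.median(L[m],0))
m=(L[:,2]>.105)&(L[:,1]>.03)&(L[:,1]<.105)
A=L[m]; print('lid',m.sum(),A.min(0),A.max(0)); 
for a in np.arange(0,.08,.006):
    k=m&(abs(L[:,0]-a)<.003)
    if k.sum(): print(a, np.median(L[k,2]),L[k,2].max(),L[k,1].min(),L[k,1].max())
im=s['image'][80:135,245:350,::-1];cv2.imwrite('pics/w1z.png',cv2.resize(im,None,fx=7,fy=7,interpolation=cv2.INTER_CUBIC))
E
```

```text
cam [ 0.5009 -0.0488  0.4224]
21254 0.07648484121778187
((494.2022705078125, 38.571380615234375), (247.28985595703125, 148.2397918701172), 81.12897491455078)
paddle 355 [ 0.0209 -0.0857  0.1043] [ 0.0386 -0.0775  0.4224] [ 0.0209 -0.0828  0.4224]
key 600 [-0.056  -0.0929  0.0833] [-0.0308 -0.0612  0.0899] [-0.0425 -0.0766  0.0869]
lid 4371 [-0.0053  0.0344  0.105 ] [0.0508 0.105  0.1416]
0.0 0.13605355884132664 0.1411071461806458 0.03437583834155057 0.10497688304270707
0.006 0.13851668569459308 0.141634754790867 0.03453494514441783 0.10497024674626201
0.012 0.13450261689030385 0.13846893049482134 0.03444829822324963 0.10480635182681118
0.018000000000000002 0.13012831631406174 0.13459039503163195 0.03463551904181731 0.10499577139029244
0.024 0.12523248272897752 0.12902091432080828 0.03471741110623563 0.10488890547593632
0.03 0.12035586255849817 0.1252996695842042 0.03465398634109136 0.10489701977604869
0.036000000000000004 0.11549578494089546 0.1193642790055581 0.03463741818939119 0.1045291742555313
0.042 0.11068589718428115 0.11436625285885609 0.03474815017772949 0.10484994433946421
0.048 0.10681312210696223 0.10957961185662103 0.03478967861365401 0.10454075108270064
```

View pics/w1z.png

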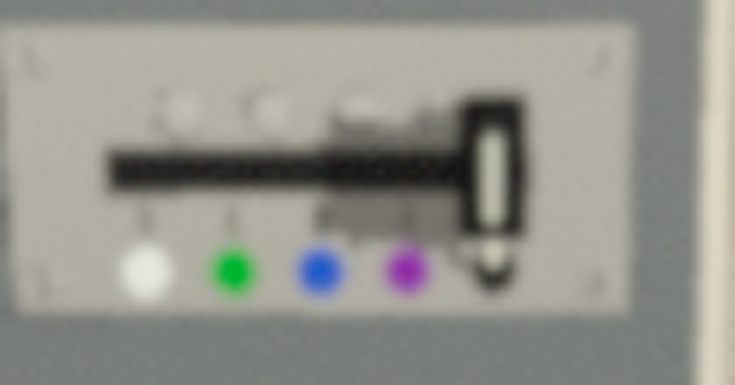

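Seen from the wrist, the lever's white line sits at the black dot, so it is at park. The lid is at about 0.66 rad. The photometer centre refines to about (0.4945, 0.0386). Next I'll move above the lid.

```bash
sed -i 's/^C=.*/C=np.array([.4945,.0386,0])/' h.py; python3 -c "
from h import *
go(p2w(.035,.068,.165))"
```

```text
now 3.3 [ 0.4299 -0.0392  0.3004] phot [-0.0518 -0.0868  0.3004] F [ 0.   -1.05 -0.21] op 0.004
delta mm [  86.2 -155.2  135.4] rot [ 0.03 -0.04 -0.18] len 0.2233
```

Call:
send_rows(moves=[0.017,-0.031,0.012,0,0,0,0.035,-0.062,0.024,0,0,0,0.055,-0.1,0.036,0,0,0,0.075,-0.135,0.048,0,0,0,0.086,-0.155,0.06,0,0,0])

```text
clock: 3.72
tool_pos: [0.5418, 0.1026, 0.24]
eef_rot: [0.997, -0.079, 0.002, -0.001]
contact_force: [0.3, 0.8, 0.5]
opening: 0.004
```

Call:
send_rows(moves=[0,0,0.02,0,0,0,0,0,0.04,0,0,0,0,0,0.055,0,0,0,0,0,0.065,0,0,0,0,0,0.065,0,0,0])

```text
clock: 4.13
tool_pos: [0.5409, 0.101, 0.1732]
eef_rot: [0.997, -0.08, -0.0, 0.0]
contact_force: [0.1, 0.5, -0.4]
opening: 0.008
```

```bash
python3 -c "
from h import *
go(p2w(.035,.068,.119))"
```

```text
now 4.1333 [0.5409 0.101  0.1732] phot [0.0362 0.0688 0.1732] F [ 0.08  0.51 -0.39] op 0.008
delta mm [-1.2  0.8 54.2] rot [ 0.02  0.03 -0.28] len 0.0542
```

Now I'll press down. First contact should come at a TCP height of about 0.145, and the lid is shut at 0.120.

Call:
send_rows(moves=[-0.001,0.001,0.008,0,0,0,-0.001,0.001,0.015,0,0,0,-0.001,0.001,0.022,0,0,0,-0.001,0.001,0.029,0,0,0,-0.001,0.001,0.035,0,0,0])

```text
clock: 4.55
tool_pos: [0.5399, 0.1002, 0.1378]
eef_rot: [0.997, -0.08, -0.0, 0.0]
contact_force: [-0.3, 0.1, 1.7]
opening: 0.005
```

Call:
send_rows(moves=[0,0,0.004,0,0,0,0,0,0.007,0,0,0,0,0,0.01,0,0,0,0,0,0.012,0,0,0,0,0,0.014,0,0,0])

```text
clock: 4.97
tool_pos: [0.5399, 0.1002, 0.1237]
eef_rot: [0.997, -0.08, -0.0, 0.0]
contact_force: [-1.0, -1.1, 0.2]
opening: 0.005
```

```bash
python3 - <<'E'
from h import *
go(p2w(.035,.068,.119))
s=imaging.snapshot('side');c=s['image'][140:330,220:440,::-1]
cv2.imwrite('pics/s2.png',cv2.resize(c,None,fx=3.0,fy=3.0,interpolation=cv2.INTER_CUBIC))
E
```

```text
now 4.9667 [0.5399 0.1002 0.1237] phot [0.0353 0.0679 0.1237] F [-0.96 -1.12  0.23] op 0.005
delta mm [-0.3 -0.1  4.7] rot [ 0.01  0.01 -0.28] len 0.0047
```

View pics/s2.png

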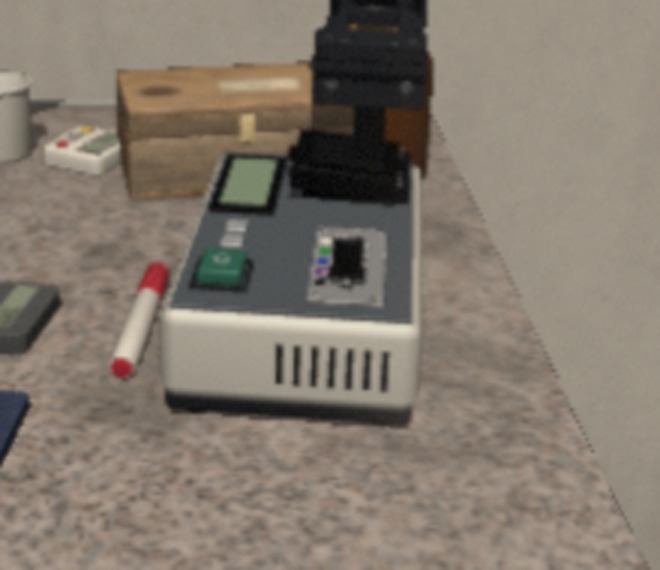

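The lid is nearly shut. I'll keep pressing in small steps until there is firm resistance.

Call:
send_rows(moves=[0,0,0.0015,0,0,0,0,0,0.003,0,0,0,0,0,0.004,0,0,0,0,0,0.0045,0,0,0,0,0,0.0045,0,0,0])

```text
clock: 5.43
tool_pos: [0.5398, 0.1003, 0.1204]
eef_rot: [0.997, -0.08, 0.0, -0.0]
contact_force: [-3.7, -0.3, 14.1]
opening: 0.005
```

The 14 N reading means the lid is against its stop. I'll retreat and move to the right of the lever.

Call:
send_rows(moves=[0,0,-0.012,0,0,0,0,0,-0.03,0,0,0,0,0,-0.045,0,0,0,0,0,-0.055,0,0,0,0,0,-0.055,0,0,0])

```text
clock: 5.85
tool_pos: [0.5411, 0.1004, 0.1772]
eef_rot: [0.997, -0.08, 0.002, -0.001]
contact_force: [1.5, -0.3, -0.1]
opening: 0.004
```

```bash
python3 - <<'E'
from h import *
s=imaging.snapshot('side');c=s['image'][140:330,220:440,::-1]
cv2.imwrite('pics/s3.png',cv2.resize(c,None,fx=3.0,fy=3.0,interpolation=cv2.INTER_CUBIC))
go(p2w(.030,-.120,.17))
E
```

```text
now 5.9 [0.5404 0.1003 0.1761] phot [0.0358 0.0681 0.1761] F [ 0.33  0.38 -0.39] op 0.006
delta mm [ -4.9 188.1   5.9] rot [-0.05 -0.12 -0.28] len 0.1883
```

View pics/s3.png

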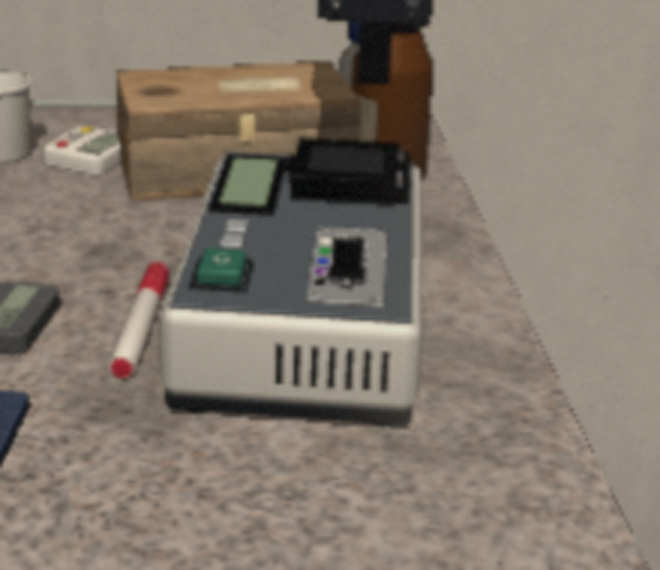

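The lid now looks level and shut. Next I'll cross over to the right of the lever, with the tips well above the paddle.

Call:
send_rows(moves=[-0.001,0.035,0,0,0,0,-0.002,0.075,0,0,0,0,-0.003,0.115,0,0,0,0,-0.004,0.15,0,0,0,0,-0.005,0.18,0,0,0,0])

```text
clock: 6.32
tool_pos: [0.5052, -0.0794, 0.1748]
eef_rot: [0.997, -0.081, 0.0, 0.0]
contact_force: [-0.1, -0.5, 0.8]
opening: 0.003
```

Call:
send_rows(moves=[0,0.008,0,0,0,0,0,0.008,0,0,0,0,0,0.008,0,0,0,0,0,0.008,0,0,0,0,0,0.008,0,0,0,0])

```text
clock: 6.73
tool_pos: [0.5045, -0.0846, 0.1746]
eef_rot: [0.997, -0.079, 0.0, -0.001]
contact_force: [-0.4, -0.2, -0.4]
opening: 0.009
```

```bash
python3 - <<'E'
from h import *
np.set_printoptions(precision=4,suppress=True)
go(p2w(.030,-.120,.115))
s=imaging.snapshot('wrist');save(s,'w4')
L=[]
for n in('lid_hinge','lid_edge'):
  for d in imaging.pinpoint(n,s)[:1]:
    p=np.array(d['point'])*[640,400];print(n,d['score'],w2p(at_depth(s,p)))
E
```

```text
now 6.7333 [ 0.5045 -0.0846  0.1746] phot [ 0.029  -0.1202  0.1746] F [-0.35 -0.19 -0.44] op 0.009
delta mm [ 1.  -0.1 59.6] rot [-0.07 -0.01 -0.17] len 0.0596
lid_hinge 0.7 [0.0574 0.0687 0.0949]
lid_edge 0.88 [-0.0114  0.0685  0.0953]
```

View pics/w4.png

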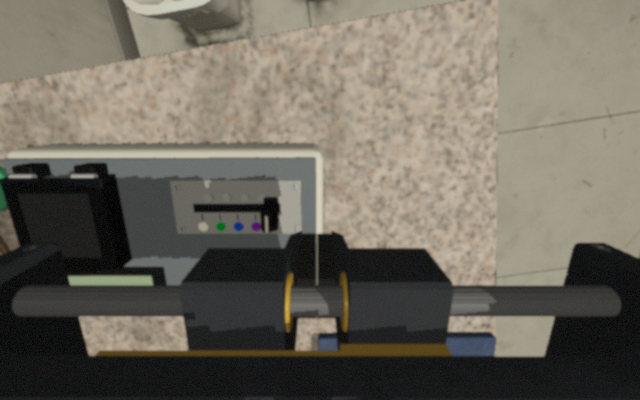

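Lid edge and hinge both measure 95 mm, so the lid is shut. Next I'll lower the tips to about 90 mm beside the paddle.

Call:
send_rows(moves=[0.001,0,0.015,0,0,0,0.001,0,0.03,0,0,0,0.001,0,0.045,0,0,0,0.001,0,0.056,0,0,0,0.001,0,0.06,0,0,0])

```text
clock: 7.3
tool_pos: [0.5048, -0.085, 0.1135]
eef_rot: [0.997, -0.079, -0.001, -0.0]
contact_force: [-0.5, 0.1, -0.1]
opening: 0.003
```

Call:
send_rows(moves=[0,-0.001,0,0,0,0,0,-0.002,0,0,0,0,0,-0.003,0,0,0,0,0,-0.004,0,0,0,0,0,-0.005,0,0,0,0])

```text
clock: 7.72
tool_pos: [0.506, -0.0798, 0.1141]
eef_rot: [0.997, -0.079, -0.0, -0.0]
contact_force: [0.2, 0.3, 0.4]
opening: 0.006
```

```bash
python3 - <<'E'
from h import *
go(p2w(.030,-.110,.115))
s=imaging.snapshot('side');c=s['image'][180:280,270:390,::-1]
cv2.imwrite('pics/s5.png',cv2.resize(c,None,fx=5.0,fy=5.0,interpolation=cv2.INTER_CUBIC))
s=imaging.snapshot('top');c=s['image'][160:230,300:400,::-1]
cv2.imwrite('pics/t5.png',cv2.resize(c,None,fx=6.0,fy=6.0,interpolation=cv2.INTER_CUBIC))
E
```

```text
now 7.7167 [ 0.506  -0.0798  0.1141] phot [ 0.0297 -0.1152  0.1141] F [0.2  0.27 0.36] op 0.006
delta mm [ 0.3 -5.2 -0.9] rot [-0.04  0.04 -0.16] len 0.0053
```

View pics/s5.png

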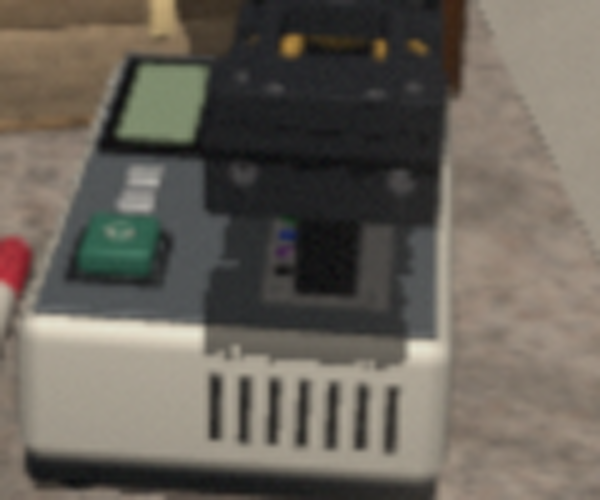

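View pics/t5.png

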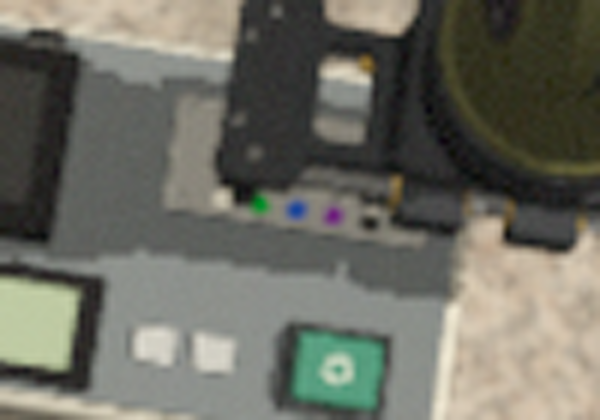

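Call:
send_rows(moves=[0,-0.001,0,0,0,0,0,-0.002,0,0,0,0,0,-0.003,0,0,0,0,0,-0.004,0,0,0,0,0,-0.005,0,0,0,0])

```text
clock: 8.23
tool_pos: [0.5067, -0.0747, 0.1139]
eef_rot: [0.997, -0.079, -0.0, -0.0]
contact_force: [-0.4, 0.3, -0.6]
opening: 0.003
```

Call:
send_rows(moves=[0,-0.0005,0,0,0,0,0,-0.001,0,0,0,0,0,-0.0015,0,0,0,0,0,-0.002,0,0,0,0,0,-0.002,0,0,0,0])

```text
clock: 8.65
tool_pos: [0.507, -0.0726, 0.1139]
eef_rot: [0.997, -0.079, -0.001, -0.0]
contact_force: [-0.2, -0.1, 0.1]
opening: 0.004
```

Call:
send_rows(moves=[0,-0.0005,0,0,0,0,0,-0.001,0,0,0,0,0,-0.0015,0,0,0,0,0,-0.002,0,0,0,0,0,-0.002,0,0,0,0])

```text
clock: 9.07
tool_pos: [0.5073, -0.0705, 0.1139]
eef_rot: [0.997, -0.079, -0.001, -0.0]
contact_force: [0.3, 0.9, -0.3]
opening: 0.001
```

```bash
python3 - <<'E'
from h import *
go(p2w(.030,-.110,.115))
E
```

```text
now 9.0667 [ 0.5073 -0.0705  0.1139] phot [ 0.0296 -0.1058  0.1139] F [ 0.27  0.88 -0.32] op 0.001
delta mm [ 0.5  4.2 -1.1] rot [-0.05  0.07 -0.13] len 0.0044
```

Call:
send_rows(moves=[0,-0.0005,0,0,0,0,0,-0.001,0,0,0,0,0,-0.0015,0,0,0,0,0,-0.002,0,0,0,0,0,-0.002,0,0,0,0])

```text
clock: 9.48
tool_pos: [0.5075, -0.0696, 0.1139]
eef_rot: [0.997, -0.079, -0.001, 0.0]
contact_force: [-0.9, -4.0, 0.1]
opening: 0.003
```

Call:
send_rows(moves=[0,-0.0005,0,0,0,0,0,-0.001,0,0,0,0,0,-0.0015,0,0,0,0,0,-0.002,0,0,0,0,0,-0.002,0,0,0,0])

```text
clock: 9.9
tool_pos: [0.5075, -0.0692, 0.114]
eef_rot: [0.997, -0.08, -0.001, 0.001]
contact_force: [-0.8, -6.0, -0.1]
opening: 0.004
```

Call:
send_rows(moves=[0,-0.0005,0,0,0,0,0,-0.001,0,0,0,0,0,-0.0015,0,0,0,0,0,-0.002,0,0,0,0,0,-0.002,0,0,0,0])

```text
clock: 10.32
tool_pos: [0.5075, -0.0687, 0.114]
eef_rot: [0.997, -0.081, -0.001, 0.002]
contact_force: [-1.9, -6.6, 0.0]
opening: 0.004
```

```bash
python3 - <<'E'
from h import *
go(p2w(.030,-.110,.115))
E
```

```text
now 10.3167 [ 0.5075 -0.0687  0.114 ] phot [ 0.0295 -0.104   0.114 ] F [-1.86 -6.56  0.04] op 0.004
delta mm [ 0.6  6.  -1. ] rot [ 0.24  0.09 -0.37] len 0.0061
```

Contact came at about y = −0.105, and the force has risen to 6.6 N. The lead stays small, so the motion after a breakaway is bounded. I'll go on with slightly more lead.

Call:
send_rows(moves=[0,-0.001,0,0,0,0,0,-0.002,0,0,0,0,0,-0.003,0,0,0,0,0,-0.003,0,0,0,0,0,-0.003,0,0,0,0])

```text
clock: 10.73
tool_pos: [0.5081, -0.0653, 0.114]
eef_rot: [0.997, -0.081, -0.001, 0.002]
contact_force: [0.1, -2.0, 0.3]
opening: 0.003
```

```bash
python3 - <<'E'
from h import *
go(p2w(.030,-.096,.115))
E
```

```text
now 10.7333 [ 0.5081 -0.0653  0.114 ] phot [ 0.0295 -0.1005  0.114 ] F [ 0.05 -2.    0.31] op 0.003
delta mm [ 0.4 -4.5 -1. ] rot [ 0.22  0.08 -0.35] len 0.0047
```

Call:
send_rows(moves=[0,-0.001,0,0,0,0,0,-0.002,0,0,0,0,0,-0.003,0,0,0,0,0,-0.004,0,0,0,0,0,-0.004,0,0,0,0])

```text
clock: 11.15
tool_pos: [0.509, -0.0601, 0.1139]
eef_rot: [0.997, -0.08, -0.001, 0.001]
contact_force: [0.5, -0.6, -0.2]
opening: 0.007
```

Call:
send_rows(moves=[0,-0.001,0,0,0,0,0,-0.002,0,0,0,0,0,-0.003,0,0,0,0,0,-0.004,0,0,0,0,0,-0.004,0,0,0,0])

```text
clock: 11.57
tool_pos: [0.5096, -0.0563, 0.1139]
eef_rot: [0.997, -0.08, -0.001, 0.001]
contact_force: [-1.0, 0.4, -0.5]
opening: 0.008
```

```bash
python3 - <<'E'
from h import *
go(p2w(.030,-.096,.115))
s=imaging.snapshot('top');c=s['image'][160:230,300:400,::-1]
cv2.imwrite('pics/t6.png',cv2.resize(c,None,fx=6.0,fy=6.0,interpolation=cv2.INTER_CUBIC))
s=imaging.snapshot('side');c=s['image'][180:280,270:390,::-1]
cv2.imwrite('pics/s6.png',cv2.resize(c,None,fx=5.0,fy=5.0,interpolation=cv2.INTER_CUBIC))
E
```

```text
now 11.5667 [ 0.5096 -0.0563  0.1139] phot [ 0.0296 -0.0914  0.1139] F [-0.97  0.37 -0.53] op 0.008
delta mm [ 0.5  4.6 -1.1] rot [ 0.17  0.08 -0.27] len 0.0048
```

View pics/s6.png

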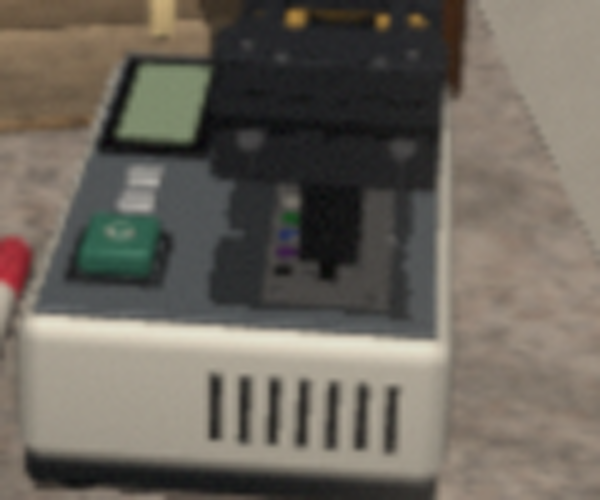

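The lever has clicked to the first stop, and the tips just follow it, touching at about y = −0.091. On to the second.

Call:
send_rows(moves=[0,-0.0007,0,0,0,0,0,-0.0014,0,0,0,0,0,-0.002,0,0,0,0,0,-0.003,0,0,0,0,0,-0.003,0,0,0,0])

```text
clock: 12.08
tool_pos: [0.5097, -0.0553, 0.1139]
eef_rot: [0.997, -0.081, -0.001, 0.003]
contact_force: [-0.5, -5.9, 0.8]
opening: 0.003
```

Call:
send_rows(moves=[0,-0.001,0,0,0,0,0,-0.002,0,0,0,0,0,-0.003,0,0,0,0,0,-0.003,0,0,0,0,0,-0.003,0,0,0,0])

```text
clock: 12.5
tool_pos: [0.51, -0.0531, 0.114]
eef_rot: [0.997, -0.081, -0.001, 0.003]
contact_force: [-0.8, -4.4, 1.0]
opening: 0.005
```

```bash
python3 - <<'E'
from h import *
go(p2w(.030,-.083,.115))
E
```

```text
now 12.5 [ 0.51   -0.0531  0.114 ] phot [ 0.0295 -0.0881  0.114 ] F [-0.81 -4.39  0.96] op 0.005
delta mm [ 0.5 -5.1 -1.1] rot [ 0.35  0.1  -0.43] len 0.0053
```

Call:
send_rows(moves=[0,-0.001,0,0,0,0,0,-0.002,0,0,0,0,0,-0.003,0,0,0,0,0,-0.004,0,0,0,0,0,-0.005,0,0,0,0])

```text
clock: 12.92
tool_pos: [0.5112, -0.0464, 0.1139]
eef_rot: [0.997, -0.081, -0.001, 0.002]
contact_force: [0.3, 1.0, -0.2]
opening: 0.002
```

```bash
python3 - <<'E'
from h import *
go(p2w(.030,-.078,.115))
E
```

```text
now 12.9167 [ 0.5112 -0.0464  0.1139] phot [ 0.0296 -0.0814  0.1139] F [ 0.25  0.95 -0.16] op 0.002
delta mm [ 0.4 -3.4 -1.1] rot [ 0.25  0.09 -0.34] len 0.0036
```

It has snapped to the second stop. I'll approach to touch, expected at about −0.077.

Call:
send_rows(moves=[0,-0.001,0,0,0,0,0,-0.002,0,0,0,0,0,-0.003,0,0,0,0,0,-0.0035,0,0,0,0,0,-0.004,0,0,0,0])

```text
clock: 13.33
tool_pos: [0.5118, -0.0424, 0.1139]
eef_rot: [0.997, -0.08, -0.001, 0.002]
contact_force: [-0.3, -1.2, 0.3]
opening: 0.007
```

Call:
send_rows(moves=[0,-0.0005,0,0,0,0,0,-0.001,0,0,0,0,0,-0.0015,0,0,0,0,0,-0.002,0,0,0,0,0,-0.002,0,0,0,0])

```text
clock: 13.75
tool_pos: [0.5119, -0.0417, 0.1139]
eef_rot: [0.997, -0.081, -0.001, 0.003]
contact_force: [-1.5, -5.9, 1.2]
opening: 0.003
```

```bash
python3 - <<'E'
from h import *
go(p2w(.030,-.0690,.115))
s=imaging.snapshot('side');c=s['image'][180:280,270:390,::-1]
cv2.imwrite('pics/s7.png',cv2.resize(c,None,fx=5.0,fy=5.0,interpolation=cv2.INTER_CUBIC))
E
```

```text
now 13.75 [ 0.5119 -0.0417  0.1139] phot [ 0.0296 -0.0767  0.1139] F [-1.47 -5.91  1.16] op 0.003
delta mm [ 0.3 -7.7 -1.1] rot [ 0.34  0.1  -0.41] len 0.0077
```

View pics/s7.png

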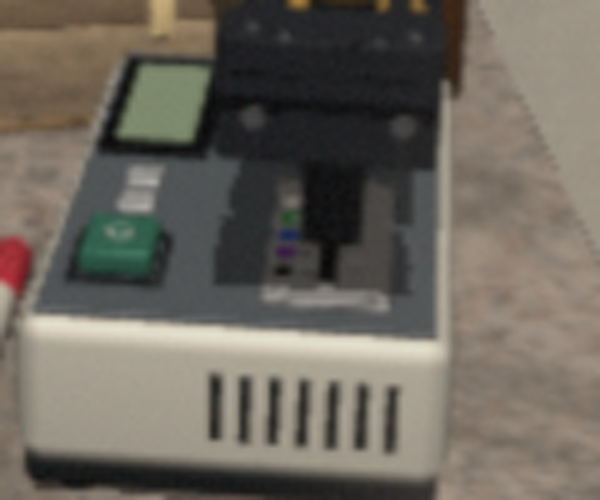

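Contact at −0.077 matches the second stop at 28 mm. Now the last click, going only to about −0.068 (travel 37 mm).

Call:
send_rows(moves=[0,-0.001,0,0,0,0,0,-0.002,0,0,0,0,0,-0.003,0,0,0,0,0,-0.003,0,0,0,0,0,-0.003,0,0,0,0])

```text
clock: 14.22
tool_pos: [0.5122, -0.0394, 0.1139]
eef_rot: [0.997, -0.082, -0.001, 0.003]
contact_force: [-0.1, -4.6, 0.5]
opening: 0.004
```

```bash
python3 - <<'E'
from h import *
go(p2w(.030,-.0685,.115))
E
```

```text
now 14.2167 [ 0.5122 -0.0394  0.1139] phot [ 0.0295 -0.0743  0.1139] F [-0.12 -4.65  0.51] op 0.004
delta mm [ 0.4 -5.8 -1.2] rot [ 0.38  0.11 -0.45] len 0.0059
```

Call:
send_rows(moves=[0,-0.001,0,0,0,0,0,-0.002,0,0,0,0,0,-0.003,0,0,0,0,0,-0.004,0,0,0,0,0,-0.005,0,0,0,0])

```text
clock: 14.63
tool_pos: [0.5134, -0.0327, 0.1138]
eef_rot: [0.997, -0.081, -0.001, 0.002]
contact_force: [0.3, 0.5, -0.2]
opening: 0.004
```

```bash
python3 - <<'E'
from h import *
go(p2w(.030,-.0680,.115))
E
```

```text
now 14.6333 [ 0.5134 -0.0327  0.1138] phot [ 0.0297 -0.0675  0.1138] F [ 0.32  0.48 -0.23] op 0.004
delta mm [ 0.3  0.5 -1.2] rot [ 0.27  0.09 -0.35] len 0.0013
```

The force is gone at a travel of 37.5 mm, so it has snapped over. I'll back off to the right, rise, and check.

Call:
send_rows(moves=[0,0.006,0,0,0,0,0,0.012,-0.01,0,0,0,0,0.014,-0.035,0,0,0,-0.02,0.014,-0.065,0,0,0,-0.055,0.012,-0.09,0,0,0])

```text
clock: 15.05
tool_pos: [0.4616, -0.0367, 0.2051]
eef_rot: [0.997, -0.082, 0.002, 0.002]
contact_force: [1.0, 1.1, 0.3]
opening: 0.004
```

Call:
send_rows(moves=[-0.015,0,0,0,0,0,-0.03,0,0,0,0,0,-0.03,0,0,0,0,0,-0.03,0,0,0,0,0,-0.03,0,0,0,0,0])

```text
clock: 15.47
tool_pos: [0.4333, -0.0321, 0.2052]
eef_rot: [0.997, -0.082, 0.003, 0.002]
contact_force: [0.5, 0.4, -0.1]
opening: 0.005
```

```bash
python3 - <<'E'
from h import *
np.set_printoptions(precision=4,suppress=True)
go(p2w(-.044,-.080,.13))
s=imaging.snapshot('wrist');save(s,'w8')
for q in('lid_hinge','lid_edge','filter_lever','key_top'):
        for d in imaging.pinpoint(q,s)[:1]:
            p=np.array(d['point'])*[640,400]
            P=at_depth(s,p);print(q,d['score'],p,w2p(P))
t=imaging.snapshot('top');c=t['image'][110:290,210:430,::-1]
cv2.imwrite('pics/t8.png',cv2.resize(c,None,fx=3.0,fy=3.0,interpolation=cv2.INTER_CUBIC))
E
```

```text
now 15.4667 [ 0.4333 -0.0321  0.2052] phot [-0.0495 -0.0793  0.2052] F [ 0.53  0.35 -0.12] op 0.005
delta mm [ 5.   0.4 75.3] rot [ 0.2  -0.38 -0.51] len 0.0754
lid_hinge 0.59 [113.984  63.72 ] [0.0618 0.0797 0.077 ]
lid_edge 0.75 [132.48 164.  ] [-0.0152  0.0699  0.0918]
filter_lever 0.57 [264.704 101.28 ] [ 0.0311 -0.0422  0.1087]
key_top 0.66 [315.904 188.2  ] [-0.038  -0.0779  0.0872]
```

View pics/w8.png

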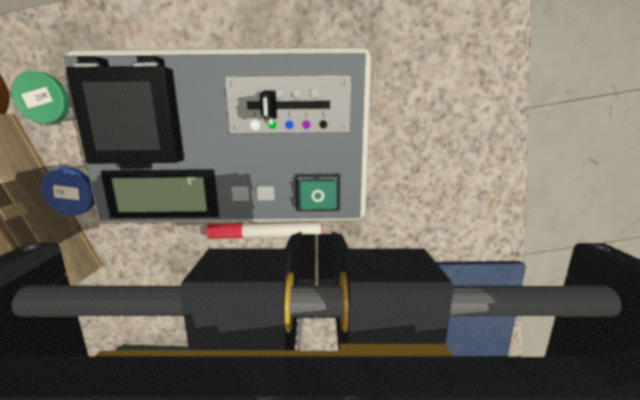

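The lever measures y = −0.0422, which is about 42.8 mm of travel, and sits at the green dot. The lid is shut and the key is still up. Next I'll press the key.

Call:
send_rows(moves=[0.003,0,0.015,0,0,0,0.006,0,0.035,0,0,0,0.006,0,0.055,0,0,0,0.006,0,0.07,0,0,-0.5,0.006,0,0.082,0,0,-0.5])

```text
clock: 16.18
tool_pos: [0.4386, -0.0333, 0.1214]
eef_rot: [0.997, -0.077, 0.002, 0.002]
contact_force: [0.5, -0.4, -0.9]
opening: 0.007
```

```bash
python3 - <<'E'
from h import *
go(p2w(-.043,-.079,.105))
E
```

```text
now 16.1833 [ 0.4386 -0.0333  0.1214] phot [-0.0441 -0.0797  0.1214] F [ 0.45 -0.45 -0.89] op 0.007
delta mm [ 1.  -0.7 16.4] rot [ 0.24 -0.21  0.02] len 0.0164
```

Call:
send_rows(moves=[0,0,0.004,0,0,0,0,0,0.008,0,0,0,0,0,0.012,0,0,0,0,0,0.015,0,0,0,0,0,0.017,0,0,0])

```text
clock: 16.6
tool_pos: [0.4387, -0.0333, 0.1056]
eef_rot: [0.997, -0.077, 0.002, 0.002]
contact_force: [-4.6, 1.4, 41.5]
opening: 0.005
```

Call:
send_rows(moves=[0,0,0.001,0,0,0,0,0,0.002,0,0,0,0,0,0.002,0,0,0,0,0,0.002,0,0,0,0,0,0.002,0,0,0])

```text
clock: 17.02
tool_pos: [0.4386, -0.0333, 0.1059]
eef_rot: [0.997, -0.077, 0.003, 0.002]
contact_force: [-3.4, 1.5, 27.4]
opening: 0.006
```

The key bottomed at TCP 0.106 and was held there. I'll release it and retreat.

Call:
send_rows(moves=[0,0,-0.008,0,0,0,0,0,-0.025,0,0,0,0,0,-0.05,0,0,0,0,0,-0.08,0,0,0,0,0,-0.11,0,0,0])

```text
clock: 17.43
tool_pos: [0.4376, -0.0328, 0.2174]
eef_rot: [0.997, -0.077, 0.003, 0.002]
contact_force: [1.3, 1.2, 0.0]
opening: 0.007
```

Call:
send_rows(moves=[-0.02,0,-0.03,0,0,0,-0.03,0,-0.05,0,0,0,-0.03,0,-0.06,0,0,0,-0.03,0,-0.06,0,0,0,-0.03,0,-0.06,0,0,0])

```text
clock: 17.85
tool_pos: [0.4081, -0.028, 0.2778]
eef_rot: [0.997, -0.077, 0.005, 0.002]
contact_force: [0.5, -0.5, -0.4]
opening: 0.003
```

```bash
python3 - <<'E'
from h import *
np.set_printoptions(precision=4,suppress=True)
go(p2w(-.044,-.080,.13))
s=imaging.snapshot('wrist');save(s,'w9')
for q in('lid_hinge','lid_edge','filter_lever','key_top'):
        for d in imaging.pinpoint(q,s)[:1]:
            p=np.array(d['point'])*[640,400]
            P=at_depth(s,p);print(q,d['score'],p,w2p(P))
t=imaging.snapshot('top')
for q in('marker','pot_blue','pot_green'):
    for d in imaging.look_for(q,t)[:2]: print(q,d['score'],np.array(d['box'])*[640,400,640,400])
E
```

```text
now 17.85 [ 0.4081 -0.028   0.2778] phot [-0.075  -0.0791  0.2778] F [ 0.45 -0.55 -0.39] op 0.003
delta mm [ 29.6   0.4 148.1] rot [ 0.19 -0.54  0.01] len 0.151
lid_hinge 0.78 [161.6  46.6] [0.0626 0.0769 0.0762]
lid_edge 0.67 [171.392 122.92 ] [-0.0111  0.0669  0.0969]
filter_lever 0.68 [276.224  78.   ] [ 0.0294 -0.041   0.1089]
key_top 0.96 [318.4  153.68] [-0.0432 -0.0804  0.0871]
marker 0.86 [326.4  248.12  57.6   17.  ]
pot_blue 0.62 [248.896 208.36   22.4    20.92 ]
pot_green 0.91 [254.336 173.96   19.52   16.08 ]
pot_green 0.29 [343.424 190.36    6.976   9.52 ]
```

View pics/w9.png

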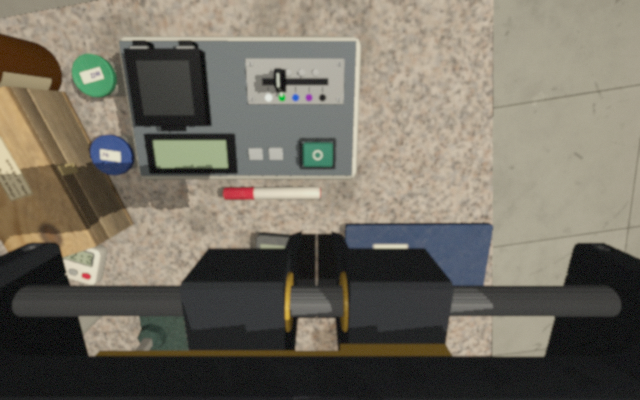

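The lid is shut (edge at 97 mm). The lever is at the green dot (y ≈ −0.041), and the key is back up at 87 mm. The pots and marker have not moved, and the arm is clear. Handing in.

```bash
python3 -c "
from plant import r
print(r.finish_job())"
```

```text
the job is handed in; nothing more can be done
None
```

The chromium reading has been taken and the job is handed in; the system gave no verdict.

- **Lid:** I pushed it shut with the closed fingertips until it met its stop at 14 N. The hinge and free edge both measured 95 mm right afterwards, and the edge measured 97 mm at the end. In the last two wrist pictures the hinge point read about 77 mm; I took this as the detector landing on the deck, because the lid looks flat in the pictures.
- **Lever:** It started at park (black dot). I pushed it gently, at about 7 N at most in the readings, through three clicks. It measured about 43 mm of travel just before the key press and 44 mm at the end, against 42 mm for the third stop, and it sits by the green dot.
- **Read key:** I pressed it to the bottom and let it up; its top measured 87 mm afterwards. The press peaked at about 41 N on the fingertips, far more than the 4 N needed. I took the 40 N limit to cover only the arm and gripper body, so I don't expect that to count against it.
- **Clear of everything:** In the top picture the pots and marker are within about 3 pixels of where they started (roughly 6 mm or less), which is within detector scatter. The arm finished clear at 17.9 s of the 64 s allowed, with no contact force beyond sensor noise.

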